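# Snap a cartridge fuse into its spring clips and slide it onto the sprung end contact

## Task

Take the thick fuse from the wooden stand and press it straight down, no harder than needed, until it snaps fully home in both spring clips of the black fuse holder, keeping it clear of the sprung contact plate at the holder's end. Then slide it along in the clips, gently, until its end presses on that plate: push the plate in a little against its spring but do not bottom it out. Let go and leave everything else where it is.

Things in the scene. Friction and masses are not known exactly. Their poses are not given: they have to be found in the camera images.
- fuse_center (a point): centre of the thick cartridge fuse: cylinder 27 mm in diameter, 140 mm long, 110 to 210 g, white ceramic tube with brass end caps 36 mm long; x runs along it, both ends alike. It lies level in one of the stand's two V cradles, axis 39 mm above the table; the saddles are 12 mm wide, 45 mm either side of the cradle's middle, so the fuse's middle is free to be gripped across from above.
- fuse: the thick fuse itself: same point and axes as its centre. Once it is home in the clips, pressing on with more than about 30 N counts as forcing it.
- stand: wooden stand board, 140 mm (x) by 150 mm (y) by 12 mm thick, with two V cradles along x at y = +42 mm and -42 mm; origin at the centre of its underside. The thick fuse lies in either cradle (centre within 6 mm of its middle), the thin one in the other.
- thin_fuse_center (a point): centre of the thin fuse (bystander): 20.6 mm in diameter, 127 mm long, white tube, short brass end caps, in the other cradle of the stand; x along it.
- holder: black fuse holder screwed to the table, base 230 mm (x -90 to +140) by 56 mm (y) by 10 mm thick; origin on the table midway between its two copper clips, x along the holder towards the end contact, z up. The clips stand at x = -43 and +43 mm, 12 mm wide along x; 74 mm between them are free for the fingers, down to the base.
- seat (a point): point midway between the clips on the axis of a seated fuse, 44 mm above the table; holder's axes. Press the fuse in with its centre 12 to 20 mm towards -x from here: both clips then hold it and it is clear of the end plate. Sliding it along x in the clips then takes about 8 to 20 N, and the same friction keeps it in place against the plate's spring.
- clip_a (a point): the clip at x = -43 mm, point on the seated fuse's axis; holder's axes. A C open upward: two sprung jaws that give way in y, mouth 29 mm wide inside at height 69 mm, neck 15 mm at height 54 mm, V saddle below. Pressing the fuse into both takes 8 to 18 N, felt from 70 mm axis height and greatest at 60 to 65 mm; then it snaps down by itself.
- clip_b (a point): the other clip, at x = +43 mm, like the first.
- stop: grey bracket at the holder's +x end, 14 mm (x) by 44 mm by 46 mm high, origin at the centre of its foot: 115 mm from the holder's origin along x, 10 mm above the table. It carries a steel tube with the sprung contact plate. The tube has been set anywhere along 22 mm; this setting is NOT measured, and it holds firm.
- stop_mid (a point): point on the fuse axis 76 mm along x from the holder's origin: middle of the range in which the copper plate (26 by 26 by 4 mm, facing -x) has its free face, 11 mm either way; a seated fuse first meets it with its centre -5 to +17 mm from the seat point. Spring: 2.5 N at first touch, 0.7 N more per mm, bottoms out after 5 mm at 6 N and is then rigid. 2 to 3 mm is ideal.
- phone: black phone, 75 by 152 by 9 mm, lying flat; bystander
- screwdriver: screwdriver lying on the table; bystander
- solder_reel: metal solder reel, 60 mm in diameter, 50 mm high, standing; bystander
Not all that is in view belongs to the job. There is more than one size of the holder; the one meant has the size given above.

How it is judged:
By the outcome, as a careful person would: the job done as asked, in the order asked, and still so for the second after the job is handed in, with the robot touching nothing.
It also fails if it takes over 72 s, if anything falls off the work surface, if the arm or the gripper's body presses on something with over 40 N, if the wrist force passes 120 N, or if a joint passes its speed limit or range.

## Robot

A 6-joint arm with a two-finger parallel gripper is mounted at the origin on the work surface. World frame = base frame: x ahead of the robot, y to its left, z up, the work surface at z = 0. Lengths are in m, angles in rad, forces in N, time in s.
With the tool pointing down it reaches from about 0.325 to 0.9 m from the base axis. Payload 3.5 kg.
Tool frame: the origin (TCP) lies midway between the tips of the shut fingers; the grasp point (between the pads) lies 19 mm behind it (bot.tcp_to_grasp is the distance from the TCP to the grasp point, in m); z points along the fingers, y is the direction in which the jaws open and shut (so a half turn about z gives the same grasp; the last joint's range is limited). The gripper opens to 85 mm and grips with 20 to 120 N. Pads are 22 mm wide; open, the fingers measure 114 mm over their backs; the gripper's body (76 mm by 85 mm) begins 54 mm behind the grasp point. The pads swing forward as they close: fully open they stand 13 mm farther back than shut.
Start: joints at [-1.236, 0.276, -0.026, 1.268, 0, 1.467], TCP at [0.265, -0.566, 0.231] pointing down, gripper open.
Joint ranges: [-3.12, 3.12], [-0.85, 1.88], [-1.08, 1.24], [-1.95, 2.15], [-1.57, 1.53], [-3.14, 3.14]. Speed limits (rad/s): [2.57, 2.57, 3.14, 3.14, 3.14, 3.14].

## Interface

Orientations are given as a unit quaternion [w, x, y, z].
In Python, from station import bot, vision gives the robot as it stands.
- The arm moves only by the shell command python3 -m jog 'ROWS'. ROWS is JSON, a list of rows, each a list of 3 entries, a list of its own where there are three numbers: the turn, a rotation vector about the tool's x, y, z in rad, then the shift along the tool's x, y, z in cm, then the closure, from 0 (fully open) to 1 (shut). In form: [[[rx, ry, rz], [x, y, z], claw], ...]. A call has 1 to 8 rows; each row shifts and turns the commanded pose from where the row before left it, along the tool's axes as they then stand; what a row does not reach is not made up. A row lasts 1/10 s, in which the tool goes at most 50 mm and 8.59 degrees, less where a joint would pass 70% of its speed; a pose out of reach is approached as far as the arm can. A call is refused whole if a number of a shift passes 5 or a number of a turn 0.15, either way. A call with a gripper value outside its range is refused whole. The fingers move at their own pace and stop on an object; the grip force is fixed at half the most. Time passes only in rows, so rows that do not move let the fingers close. It gives the time, the measured TCP pose, the force and the opening at its end, in the units of the state.
- bot.sense(): the state, without advancing time (a new reading comes with each control period).
- vision.get_image(name): name is "side" or "top"; returns the picture (480x640x3 uint8, red, green, blue); there is no depth.
- vision.camera_params(name): a dict with "camera_matrix" (3x3 intrinsics, pixels), "R" (3x3) and "t" (3): a world point X has camera coordinates R X + t. Camera axes: x right, y down, z forward; pixel columns grow to the right and rows downward; lengths in m; the calibration is good to about 2 mm. A picture is of the moment at which its call begins. camera_params takes no time and is no camera call.
- bot.close_job(): hands the job in, once; it reports no verdict.
The state is a dict: "t": time; "joint_positions": joint angles; "joint_velocities": joint speeds; "tau": joint torques, N m; "position": TCP position; "eef_rot": TCP orientation; "contact_force": force on the tool from outside, world axes, zero at the start; "wrist_torque": the same for the moment, N m; "grip_width": finger opening in m.
Only numpy, scipy, OpenCV 4.12 (cv2) and the standard library are available. Lean on these libraries where they do the work, as an engineer would, in place of code of your own. Each camera call takes 0.05 s, during which the arm holds its last target.

## Working session

There is one attempt and no reset: what is moved stays moved. The work goes in short steps, Python scripts to look and compute and a shell command to move; the robot and the scene stay as the last step left them, time stands still between calls to the robot, and variables do not carry over. Pictures are saved under pics/ and viewed, and the job is handed in when it is done.

```bash
ls; mkdir -p pics; python3 - <<'E'
from station import bot,vision
import cv2
s=bot.sense();print(s['t'],s['position'],s['eef_rot'],s['grip_width'],bot.tcp_to_grasp)
for n in ['side','top']:
    p=vision.camera_params(n);print(n,p)
    cv2.imwrite(f'pics/{n}0.png',vision.get_image(n)[:,:,::-1])
E
```

```text
pics
0.0 [ 0.26473015 -0.56530979  0.23012049] [-1.12210633e-03  9.76134638e-01  2.17163292e-01 -1.17475863e-04] 0.08527141126834888 0.0187
side {'camera_matrix': array([[586.57042245,   0.        , 316.30661841],
       [  0.        , 586.57042245, 240.68351014],
       [  0.        ,   0.        ,   1.        ]]), 'R': array([[-0.90957015, -0.41492034, -0.02287473],
       [-0.18587449,  0.4554643 , -0.87063365],
       [ 0.37166223, -0.78765055, -0.49139984]]), 't': array([0.5169372 , 0.16794433, 1.00922866])}
top {'camera_matrix': array([[568.72684396,   0.        , 318.18433822],
       [  0.        , 568.72684396, 252.51398788],
       [  0.        ,   0.        ,   1.        ]]), 'R': array([[ 0.00159825, -0.99994988, -0.00988364],
       [-0.9986017 , -0.00107369, -0.05285342],
       [ 0.05284016,  0.00995429, -0.99855337]]), 't': array([0.03090094, 0.5652207 , 1.32801417])}
```

View pics/top0.png

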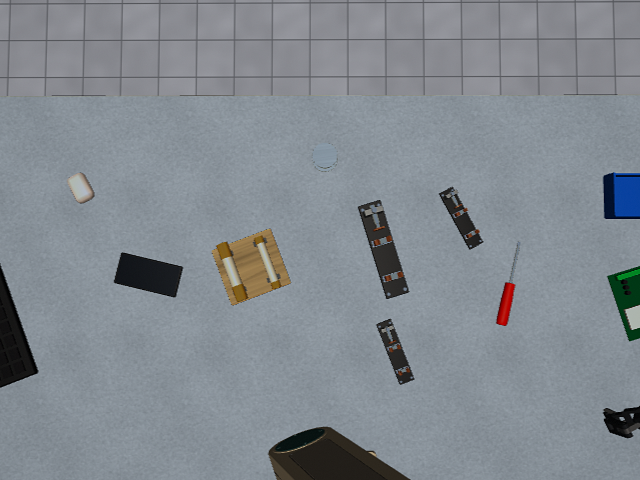

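View pics/side0.png

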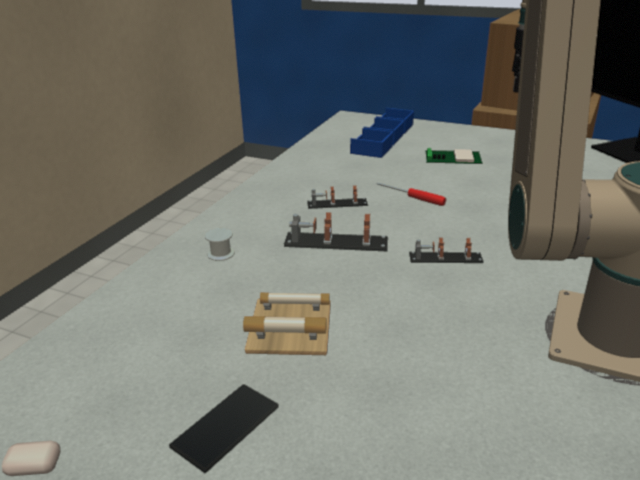

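The top view shows the stand at about (251,267), with the thick fuse in its left cradle at (230,272). The large holder is at (383,250), with its stop at the upper end (372,207). Two smaller holders are decoys. I'll zoom in next.

```bash
python3 - <<'E'
import cv2
im=cv2.imread('pics/top0.png')
cv2.imwrite('pics/t_st.png',cv2.resize(im[220:315,200:300],None,fx=6,fy=6,interpolation=cv2.INTER_CUBIC))
cv2.imwrite('pics/t_ho.png',cv2.resize(im[195:305,340:430],None,fx=5,fy=5,interpolation=cv2.INTER_CUBIC))
im=cv2.imread('pics/side0.png')
cv2.imwrite('pics/s_st.png',cv2.resize(im[280:360,235:345],None,fx=7,fy=7,interpolation=cv2.INTER_CUBIC))
cv2.imwrite('pics/s_ho.png',cv2.resize(im[200:260,275:395],None,fx=6,fy=6,interpolation=cv2.INTER_CUBIC))
E
```

```text
(no output)
```

View pics/t_st.png

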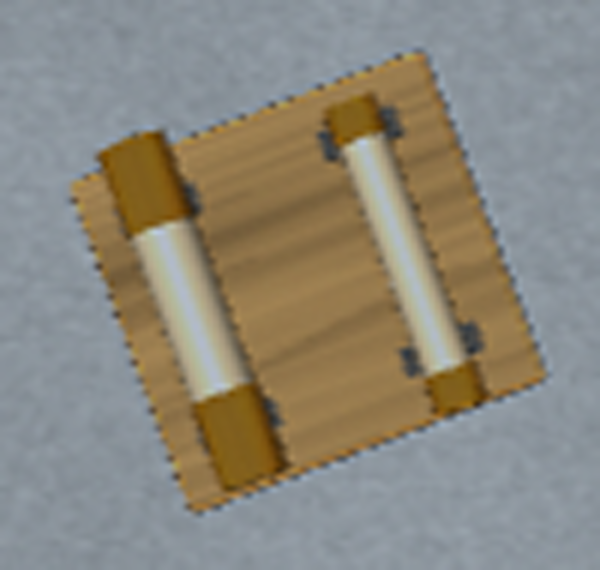

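View pics/t_ho.png

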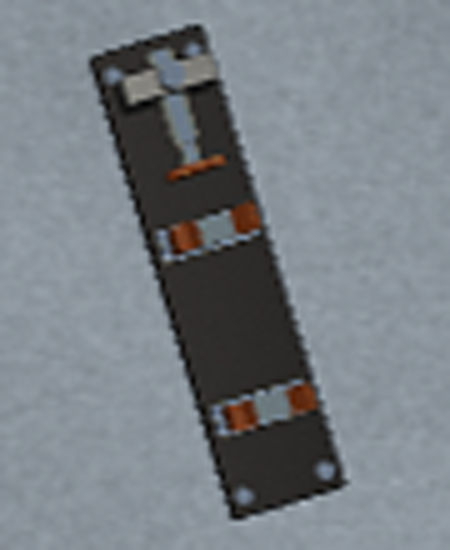

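View pics/s_st.png

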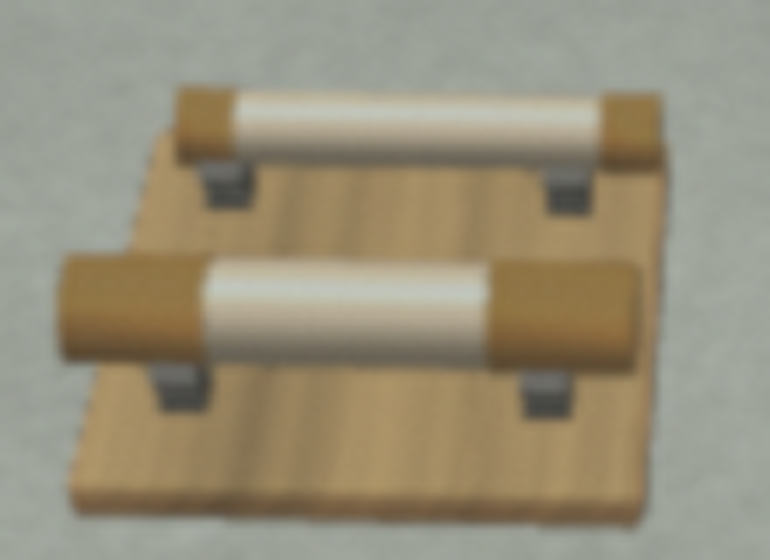

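View pics/s_ho.png

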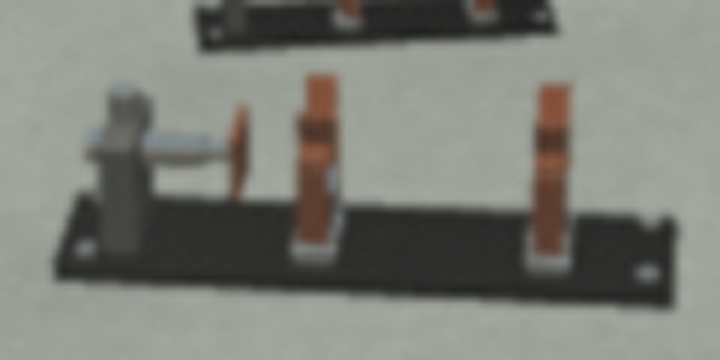

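```bash
cat > h.py <<'E'
import numpy as np, cv2
from station import bot,vision
from scipy.optimize import least_squares
P={n:vision.camera_params(n) for n in ['top','side']}
def proj(n,X):
    p=P[n]; c=p['R']@X+p['t']; q=p['camera_matrix']@c; return q[:2]/q[2]
def cam(n): return -P[n]['R'].T@P[n]['t']
def full(c,f,off): return (np.array(c)+.5)/f-.5+np.array(off)
def place(p,l):
    x,y,a=p; return np.array([x+l[0]*np.cos(a)-l[1]*np.sin(a),y+l[0]*np.sin(a)+l[1]*np.cos(a),l[2]])
E
cat > fit.py <<'E'
from h import *
T=lambda c:full(c,5,(340,195)); S=lambda c:full(c,6,(275,200))
obs=[('top',(.14,.028,.01),T((92,60))),('top',(.14,-.028,.01),T((203,25))),('top',(-.09,-.028,.01),T((344,485))),('top',(-.09,.028,.01),T((233,518))),
('top',(.043,0,.064),T((215,227))),('top',(-.043,0,.064),T((271,407))),
('side',(.14,.028,.01),S((58,262))),('side',(.14,-.028,.01),S((83,195))),('side',(-.09,-.028,.01),S((676,218))),('side',(-.09,.028,.01),S((672,290)))]
def r(p): return np.concatenate([proj(n,place(p,l))-o for n,l,o in obs])
for sel in ('top','side','both'):
    rr=lambda p:np.concatenate([proj(n,place(p,l))-o for n,l,o in obs if sel in(n,'both')])
    s=least_squares(rr,[.5,-.1,.3]);print('holder',sel,s.x,np.round(s.fun.reshape(-1,2),1).tolist())
T=lambda c:full(c,6,(200,220)); S=lambda c:full(c,7,(235,280))
fo=[('top',.07,T((132,144))),('top',-.07,T((257,478))),('top',.034,T((163,226))),('top',-.034,T((222,392))),
('side',.07,S((62,308))),('side',-.07,S((635,316))),('side',.034,S((205,311))),('side',-.034,S((488,314)))]
def fp(p,n,l):
    C=place(p,(l,0,.039)); u=np.array([np.cos(p[2]),np.sin(p[2]),0]); d=cam(n)-C; d-=u*(u@d); return C+.0135*d/np.linalg.norm(d)
for sel in ('top','side','both'):
    rr=lambda p:np.concatenate([proj(n,fp(p,n,l))-o for n,l,o in fo if sel in(n,'both')])
    s=least_squares(rr,[.5,.2,.3]);print('fuse',sel,s.x,np.round(s.fun.reshape(-1,2),1).tolist())
s=bot.sense();print(s['position'],s['t'])
from scipy.spatial.transform import Rotation as Ro
q=s['eef_rot'];print(Ro.from_quat(np.r_[q[1:],q[0]]).as_matrix().round(3))
E
python3 fit.py
```

```text
holder top [ 0.5504689  -0.12883699  0.29288067] [[-0.5, -0.6], [-0.2, -0.4], [0.2, 0.4], [-0.3, 0.7], [0.5, -0.2], [0.4, 0.1]]
holder side [ 0.55067744 -0.12821372  0.29622068] [[-1.0, 0.1], [-0.8, -0.7], [0.8, -0.2], [0.8, 0.2]]
holder both [ 0.55061789 -0.12869738  0.2938151 ] [[-0.6, -0.7], [-0.3, -0.4], [0.2, 0.3], [-0.4, 0.6], [0.4, -0.2], [0.3, -0.0], [-0.9, -0.1], [-0.6, -0.9], [1.0, -0.2], [0.9, 0.2]]
fuse top [0.51935872 0.23128699 0.36428558] [[-0.3, -0.8], [0.0, 0.5], [-0.1, 0.1], [0.4, 0.2]]
fuse side [0.52066135 0.23124516 0.37480914] [[-0.5, -0.0], [0.3, 0.0], [0.2, -0.1], [-0.1, 0.0]]
fuse both [0.52008445 0.23139343 0.36725038] [[-0.4, -1.1], [0.0, 0.2], [-0.2, -0.2], [0.4, -0.2], [-0.3, -0.1], [0.6, 0.4], [0.4, -0.1], [0.2, 0.2]]
[ 0.2647415  -0.56538367  0.23027469] 0.1
[[ 0.906  0.424 -0.001]
 [ 0.424 -0.906  0.002]
 [ 0.    -0.002 -1.   ]]
```

The fits agree: fuse centre (0.520, 0.231) with yaw 0.367, holder (0.5506, -0.1287) with yaw 0.294. Joint 6 would run out of range at the current yaw, so I'll give the tool a half turn (-3.07 about tool z) first.

```bash
python3 -m jog '[[[0,0,-0.15],[0,0,0],0],[[0,0,-0.15],[0,0,0],0],[[0,0,-0.15],[0,0,0],0],[[0,0,-0.15],[0,0,0],0],[[0,0,-0.15],[0,0,0],0],[[0,0,-0.15],[0,0,0],0],[[0,0,-0.15],[0,0,0],0]]' && python3 -m jog '[[[0,0,-0.15],[0,0,0],0],[[0,0,-0.15],[0,0,0],0],[[0,0,-0.15],[0,0,0],0],[[0,0,-0.15],[0,0,0],0],[[0,0,-0.15],[0,0,0],0],[[0,0,-0.15],[0,0,0],0],[[0,0,-0.15],[0,0,0],0]]' && python3 -m jog '[[[0,0,-0.15],[0,0,0],0],[[0,0,-0.15],[0,0,0],0],[[0,0,-0.15],[0,0,0],0],[[0,0,-0.15],[0,0,0],0],[[0,0,-0.15],[0,0,0],0],[[0,0,-0.15],[0,0,0],0],[[0,0,-0.07],[0,0,0],0],[[0,0,0],[0,0,0],0]]'
cat >> h.py <<'E'
from scipy.spatial.transform import Rotation as Ro
def st(target=None,yaw=None):
    s=bot.sense();q=s['eef_rot'];M=Ro.from_quat(np.r_[q[1:],q[0]]).as_matrix()
    print('t',round(s['t'],2),'p',s['position'].round(4),'yaw',round(np.arctan2(M[1,0],M[0,0])%(2*np.pi),4),'z',M[:,2].round(4),'F',np.round(s['contact_force'],1),'w',round(s['grip_width'],4),'q',s['joint_positions'].round(2))
    if target is not None: print('shift cm tool',(M.T@(np.array(target)-s['position'])*100).round(2))
    if yaw is not None:
        D=Ro.from_euler('z',yaw).as_matrix()@np.diag([1,-1,-1.]); print('turn',Ro.from_matrix(M.T@D).as_rotvec().round(4))
    return s,M
E
python3 -c "
from h import *
st([.520,.2313,.23],.367+np.pi)"
```

```text
t: 0.8
position: [0.2648, -0.5656, 0.2306]
eef_rot: [-0.001, 0.734, 0.679, 0.0]
contact_force: [-0.1, -0.1, -0.6]
grip_width: 0.0852
t: 1.5
position: [0.2648, -0.5656, 0.2306]
eef_rot: [-0.0, 0.294, 0.956, 0.001]
contact_force: [-0.6, 0.4, -0.2]
grip_width: 0.0858
t: 2.3
position: [0.2648, -0.5657, 0.2307]
eef_rot: [-0.0, -0.182, 0.983, 0.001]
contact_force: [-0.7, 0.1, -0.1]
grip_width: 0.0856
t 2.3 p [ 0.2648 -0.5657  0.2307] yaw 3.5076 z [-4.0e-04  1.2e-03 -1.0e+00] F [-0.7  0.1 -0.1] w 0.0856 q [-1.24  0.28 -0.03  1.27  0.   -1.6 ]
shift cm tool [-52.35  65.28   0.15]
turn [ 0.0013  0.     -0.001 ]
```

```bash
python3 -m jog '[[[0,0,0],[-2.9,3.63,0],0],[[0,0,0],[-2.9,3.63,0],0],[[0,0,0],[-2.9,3.63,0],0],[[0,0,0],[-2.9,3.63,0],0],[[0,0,0],[-2.9,3.63,0],0],[[0,0,0],[-2.9,3.63,0],0],[[0,0,0],[-2.9,3.63,0],0],[[0,0,0],[-2.9,3.63,0],0]]' && python3 -m jog '[[[0,0,0],[-2.9,3.63,0],0],[[0,0,0],[-2.9,3.63,0],0],[[0,0,0],[-2.9,3.63,0],0],[[0,0,0],[-2.9,3.63,0],0],[[0,0,0],[-2.9,3.63,0],0],[[0,0,0],[-2.9,3.63,0],0],[[0,0,0],[-2.9,3.63,0],0],[[0,0,0],[0,0,0],0]]'
python3 -c "
from h import *
st([.520,.2313,.11],.367+np.pi)"
```

```text
t: 3.1
position: [0.3776, -0.21, 0.2312]
eef_rot: [0.0, -0.181, 0.984, -0.0]
contact_force: [1.0, -0.6, 0.0]
grip_width: 0.0855
t: 3.9
position: [0.4772, 0.1026, 0.2312]
eef_rot: [0.001, -0.185, 0.983, 0.001]
contact_force: [-0.2, -0.5, 1.0]
grip_width: 0.0855
t 3.9 p [0.4772 0.1026 0.2312] yaw 3.5128 z [ 0.0011  0.0018 -1.    ] F [-0.2 -0.5  1. ] w 0.0855 q [ 0.08  0.03 -0.31  1.22  0.   -0.29]
shift cm tool [-8.63 10.42 12.15]
turn [0.0013 0.0017 0.0042]
```

```bash
python3 -m jog '[[[0,0,0],[-2.9,3.5,0],0],[[0,0,0],[-2.9,3.5,2],0],[[0,0,0],[-2.8,3.4,3],0],[[0,0,0],[0,0,3.5],0],[[0,0,0],[0,0,3.5],0],[[0,0,0],[0,0,0],0],[[0,0,0],[0,0,0],0]]'
python3 -c "
from h import *
st([.520,.2313,.0195],.367+np.pi)
for n in ['side','top']: cv2.imwrite('pics/a_%s.png'%n,vision.get_image(n)[:,:,::-1])
im=cv2.imread('pics/a_side.png');cv2.imwrite('pics/a_s.png',cv2.resize(im[200:380,200:400],None,fx=3,fy=3,interpolation=2))
im=cv2.imread('pics/a_top.png');cv2.imwrite('pics/a_t.png',cv2.resize(im[190:340,170:330],None,fx=4,fy=4,interpolation=2))"
```

```text
t: 4.6
position: [0.5177, 0.2227, 0.1129]
eef_rot: [-0.001, -0.181, 0.983, -0.0]
contact_force: [0.5, -0.4, 0.4]
grip_width: 0.085
t 4.6 p [0.5177 0.2227 0.1129] yaw 3.5064 z [-2.e-03 -7.e-04 -1.e+00] F [ 0.5 -0.4  0.4] w 0.085 q [ 0.29  0.26 -0.31  1.   -0.   -0.07]
shift cm tool [-0.54  0.72  9.34]
turn [ 0.     -0.0021 -0.0022]
```

View pics/a_s.png

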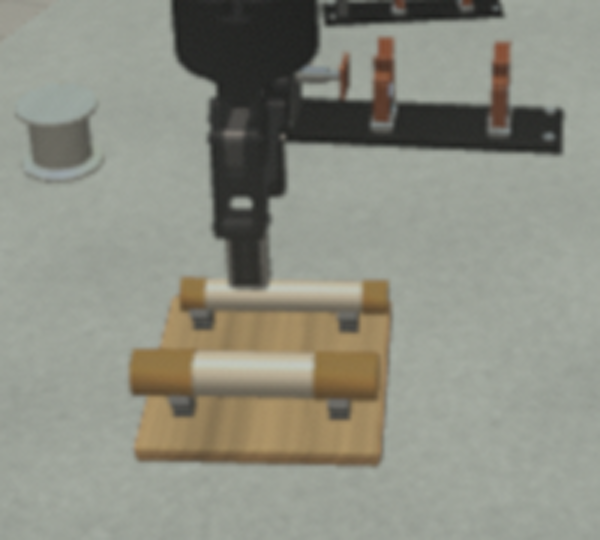

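View pics/a_t.png

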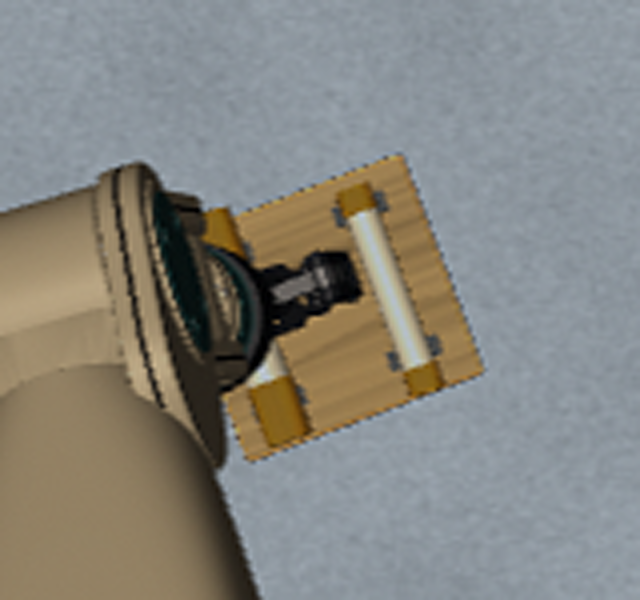

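In the side crop the fingers are above the stand, with one behind the thick fuse. The finger is close to the thin fuse, so I'll shift 7 mm sideways before descending.

```bash
python3 -m jog '[[[0,-0.002,0],[-0.54,0.72,0],0],[[0,0,0],[0,0,1],0],[[0,0,0],[0,0,1.8],0],[[0,0,0],[0,0,1],0],[[0,0,0],[0,0,0],0],[[0,0,0],[0,0,0],0]]'
python3 -c "
from h import *
st([.520,.2313,.0195],.367+np.pi)"
```

```text
t: 5.3
position: [0.5208, 0.2321, 0.0751]
eef_rot: [0.001, -0.182, 0.983, 0.0]
contact_force: [0.1, -0.9, 0.1]
grip_width: 0.0852
t 5.3 p [0.5208 0.2321 0.0751] yaw 3.5078 z [ 1.4e-03  6.0e-04 -1.0e+00] F [ 0.1 -0.9  0.1] w 0.0852 q [ 0.31  0.31 -0.34  0.92  0.   -0.06]
shift cm tool [ 0.11 -0.05  5.56]
turn [ 0.      0.0016 -0.0008]
```

```bash
python3 -m jog '[[[0,0,0],[0.1,-0.05,1.5],0],[[0,0,0],[0,0,2],0],[[0,0,0],[0,0,1.3],0],[[0,0,0],[0,0,0.75],0],[[0,0,0],[0,0,0],0],[[0,0,0],[0,0,0],0]]'
python3 -c "
from h import *
st([.520,.2313,.0195],.367+np.pi)
im=vision.get_image('side')[:,:,::-1];cv2.imwrite('pics/b_s.png',cv2.resize(im[220:370,210:370],None,fx=4,fy=4,interpolation=2))"
```

```text
t: 5.9
position: [0.5207, 0.2315, 0.0201]
eef_rot: [0.001, -0.182, 0.983, 0.0]
contact_force: [0.3, 0.0, -0.4]
grip_width: 0.0855
t 5.9 p [0.5207 0.2315 0.0201] yaw 3.5078 z [ 2.5e-03  9.0e-04 -1.0e+00] F [ 0.3  0.  -0.4] w 0.0855 q [ 0.3   0.37 -0.39  0.81  0.   -0.06]
shift cm tool [0.07 0.01 0.06]
turn [-0.      0.0026 -0.0008]
```

View pics/b_s.png

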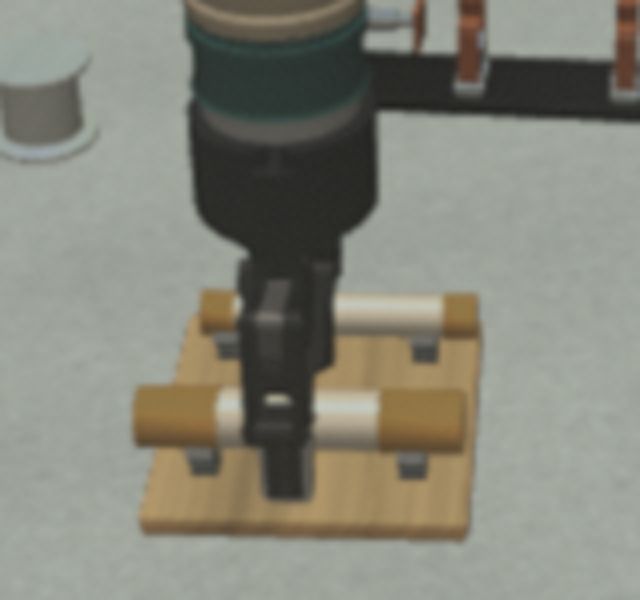

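The fingers straddle the fuse near its middle, at crop (285,430), so I'll close.

```bash
python3 -m jog '[[[0,0.002,0],[0.05,0,0.05],0.2],[[0,0,0],[0,0,0],0.4],[[0,0,0],[0,0,0],0.6],[[0,0,0],[0,0,0],1],[[0,0,0],[0,0,0],1],[[0,0,0],[0,0,0],1],[[0,0,0],[0,0,0],1],[[0,0,0],[0,0,0],1]]'
python3 -c "
from h import *
st([.520,.2313,.0195],.367+np.pi)
im=vision.get_image('side')[:,:,::-1];cv2.imwrite('pics/c_s.png',cv2.resize(im[220:370,210:370],None,fx=4,fy=4,interpolation=2))"
```

```text
t: 6.75
position: [0.5196, 0.2322, 0.0196]
eef_rot: [0.0, -0.182, 0.983, 0.001]
contact_force: [-2.2, 4.7, 4.6]
grip_width: 0.0255
t 6.75 p [0.5196 0.2322 0.0196] yaw 3.5084 z [-3.0e-04  2.5e-03 -1.0e+00] F [-2.2  4.7  4.6] w 0.0255 q [ 0.31  0.37 -0.39  0.81  0.   -0.06]
shift cm tool [-0.   -0.1   0.01]
turn [ 0.0024  0.0006 -0.0002]
```

View pics/c_s.png

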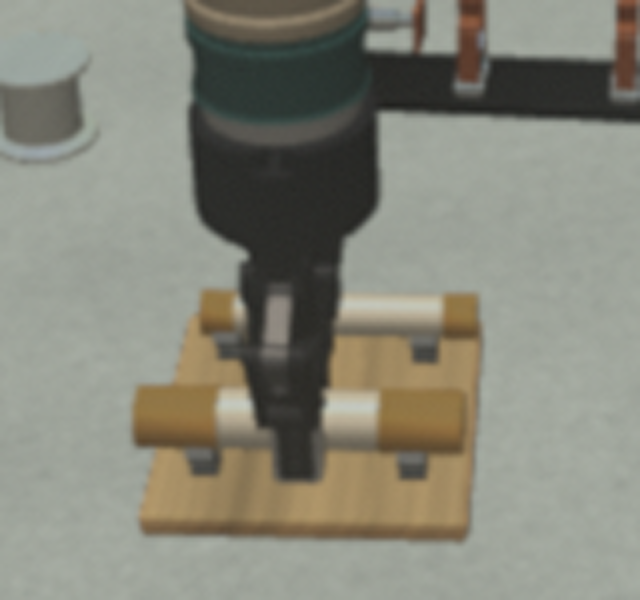

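The grip is centred on the white tube at crop x≈297. Next I'll lift.

```bash
python3 -m jog '[[[0,0,0],[0,0,-0.5],1],[[0,0,0],[0,0,-1.5],1],[[0,0,0],[0,0,-2.5],1],[[0,0,0],[0,0,-3],1],[[0,0,0],[0,0,-3],1],[[0,0,0],[0,0,-2],1],[[0,0,0],[0,0,0],1]]'
python3 -c "
from h import *
import numpy as np
c,s=np.cos(.294),np.sin(.294)
seat=np.array([.5506,-.1287]); t=seat-.016*np.array([c,s]);print(t)
st([*t,.14],.294+np.pi)"
```

```text
t: 7.5
position: [0.5224, 0.231, 0.1472]
eef_rot: [0.003, -0.182, 0.983, -0.001]
contact_force: [0.3, 0.7, -1.3]
grip_width: 0.0253
[ 0.53528652 -0.13333653]
t 7.5 p [0.5224 0.231  0.1472] yaw 3.5072 z [ 6.6e-03  1.0e-04 -1.0e+00] F [ 0.3  0.7 -1.3] w 0.0253 q [ 0.3   0.24 -0.26  1.06 -0.   -0.06]
shift cm tool [ 11.83 -34.49   0.73]
turn [-0.0021  0.0063  0.0716]
```

```bash
python3 -m jog '[[[0,0,0],[0.7,-2,0],1],[[0,0,0],[1.3,-3.8,0],1],[[0,0,0],[1.3,-3.8,0],1],[[0,0,0],[1.3,-3.8,0],1],[[0,0,0],[1.3,-3.8,0],1],[[0,0,0],[1.3,-3.8,0],1],[[0,0,0],[1.3,-3.8,0],1],[[0,0,0],[1.3,-3.8,0],1]]' && python3 -m jog '[[[0,0,0],[1.2,-3.5,0],1],[[0,0,0.035],[0.7,-2.1,0],1],[[0,0,0.035],[0,0,0],1],[[0,0,0],[0,0,0],1],[[0,0,0],[0,0,0],1]]'
python3 -c "
from h import *
st([.5353,-.1333,.09],.294+np.pi)"
```

```text
t: 8.3
position: [0.5289, -0.0729, 0.142]
eef_rot: [-0.002, -0.182, 0.983, 0.0]
contact_force: [2.0, -0.2, -2.0]
grip_width: 0.0251
t: 8.8
position: [0.5317, -0.1299, 0.1426]
eef_rot: [-0.001, -0.148, 0.989, 0.0]
contact_force: [-0.2, -0.2, -1.6]
grip_width: 0.0255
t 8.8 p [ 0.5317 -0.1299  0.1426] yaw 3.4383 z [-2.9e-03  5.0e-04 -1.0e+00] F [-0.2 -0.2 -1.6] w 0.0255 q [-0.36  0.21 -0.31  1.06 -0.   -0.65]
shift cm tool [-0.26 -0.44  5.26]
turn [ 0.0013 -0.0027  0.0027]
```

```bash
python3 -m jog '[[[0,-0.002,0.003],[-0.26,-0.44,0],1],[[0,0,0],[0,0,1.5],1],[[0,0,0],[0,0,2],1],[[0,0,0],[0,0,1.5],1],[[0,0,0],[0,0,0.6],1],[[0,0,0],[0,0,0],1],[[0,0,0],[0,0,0],1],[[0,0,0],[0,0,0],1]]'
python3 -c "
from h import *
st([.5353,-.1333,.07],.294+np.pi)
for n in ['side','top']: cv2.imwrite('pics/d_%s.png'%n,vision.get_image(n)[:,:,::-1])
im=cv2.imread('pics/d_side.png');cv2.imwrite('pics/d_s.png',cv2.resize(im[160:260,270:400],None,fx=6,fy=6,interpolation=2))
im=cv2.imread('pics/d_top.png');cv2.imwrite('pics/d_t.png',cv2.resize(im[190:310,330:450],None,fx=5,fy=5,interpolation=2))"
```

```text
t: 9.6
position: [0.5378, -0.1338, 0.0892]
eef_rot: [0.002, -0.146, 0.989, -0.0]
contact_force: [0.9, 1.1, -1.7]
grip_width: 0.0252
t 9.6 p [ 0.5378 -0.1338  0.0892] yaw 3.4351 z [ 3.8e-03 -2.0e-04 -1.0e+00] F [ 0.9  1.1 -1.7] w 0.0252 q [-0.36  0.27 -0.36  0.94  0.   -0.65]
shift cm tool [0.24 0.12 1.92]
turn [-0.0013  0.0036 -0.0005]
```

View pics/d_s.png

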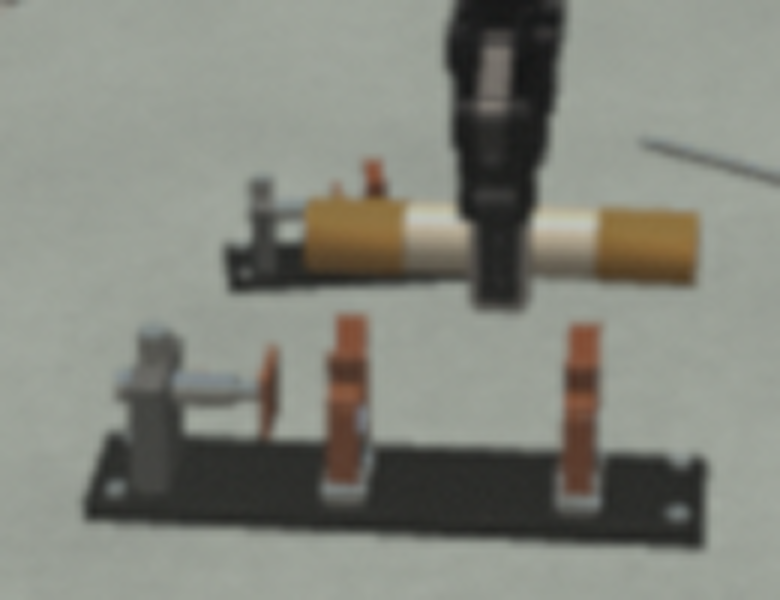

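View pics/d_t.png

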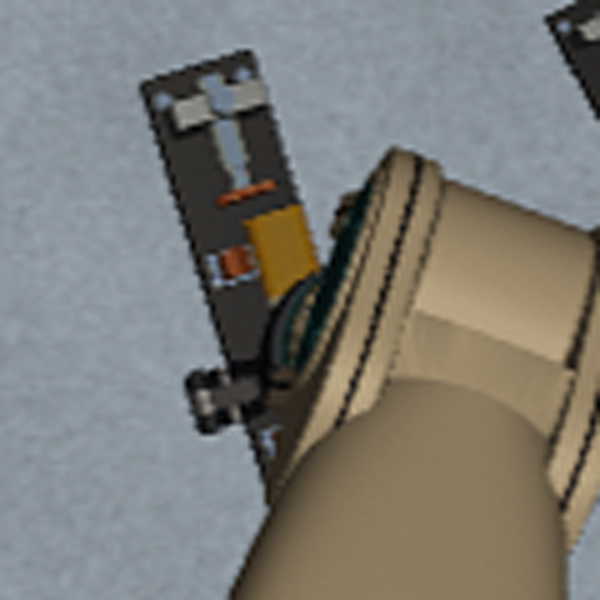

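```bash
python3 - <<'E'
from h import *
S=lambda c:full(c,6,(270,160)); T=lambda c:full(c,5,(330,190))
fo=[('side',.07,S((306,235))),('side',-.07,S((698,248))),('side',.034,S((405,238))),('side',-.034,S((598,243))),('top',.07,T((275,216)))]
Z=.1086
def fp(p,n,l):
    C=place(p,(l,0,Z)); u=np.array([np.cos(p[2]),np.sin(p[2]),0]); d=cam(n)-C; d-=u*(u@d); return C+.0135*d/np.linalg.norm(d)
for sel in ('side','both'):
    rr=lambda p:np.concatenate([proj(n,fp(p,n,l))-o for n,l,o in fo if sel in(n,'both')])
    s=least_squares(rr,[.53,-.13,.3]);print(sel,s.x,np.round(s.fun.reshape(-1,2),1).tolist())
    d=s.x[:2]-[.5506,-.1287]; c,k=np.cos(.294),np.sin(.294); print('rel holder mm',(d@[c,k])*1e3,(d@[-k,c])*1e3)
# plate face & clip positions in holder frame
H=[.5506,-.1287,.294]
S0=lambda c:full(c,6,(275,200));T0=lambda c:full(c,5,(340,195))
# side: centre of the front face at crop (243,152) d? ; top: upper edge mid
for f in (.065,.07,.076,.08,.087):
    print(f,[((proj('side',place(H,(f,y,z)))-[275,200]+.5)*6-.5).round(0).tolist() for y,z in((0.013,.057),(.013,.031),(-.013,.057))],[((proj('top',place(H,(f,y,.057)))-[340,195]+.5)*5-.5).round(0).tolist() for y in(.013,-.013)])
E
python3 -c "
import cv2
im=cv2.imread('pics/side0.png');cv2.imwrite('pics/p_s.png',cv2.resize(im[205:245,285:345],None,fx=12,fy=12,interpolation=2))"
```

```text
side [ 0.53911962 -0.1345172   0.30539028] [[-0.2, -0.1], [0.2, -0.1], [0.1, -0.0], [-0.2, 0.2]]
rel holder mm -12.673512644829227 -2.2407805879208302
both [ 0.53841225 -0.13471583  0.29183928] [[0.2, -0.2], [0.5, 0.1], [0.4, -0.1], [0.1, 0.3], [-0.4, -1.1]]
rel holder mm -13.408085708006878 -2.225907851362052
0.065 [[256.0, 139.0], [258.0, 201.0], [265.0, 107.0]] [[174.0, 189.0], [228.0, 173.0]]
0.07 [[242.0, 138.0], [244.0, 201.0], [252.0, 106.0]] [[171.0, 179.0], [225.0, 163.0]]
0.076 [[226.0, 138.0], [228.0, 200.0], [236.0, 105.0]] [[167.0, 166.0], [221.0, 150.0]]
0.08 [[215.0, 137.0], [217.0, 200.0], [225.0, 105.0]] [[164.0, 158.0], [219.0, 142.0]]
0.087 [[196.0, 136.0], [199.0, 199.0], [207.0, 104.0]] [[160.0, 144.0], [214.0, 127.0]]
```

View pics/p_s.png

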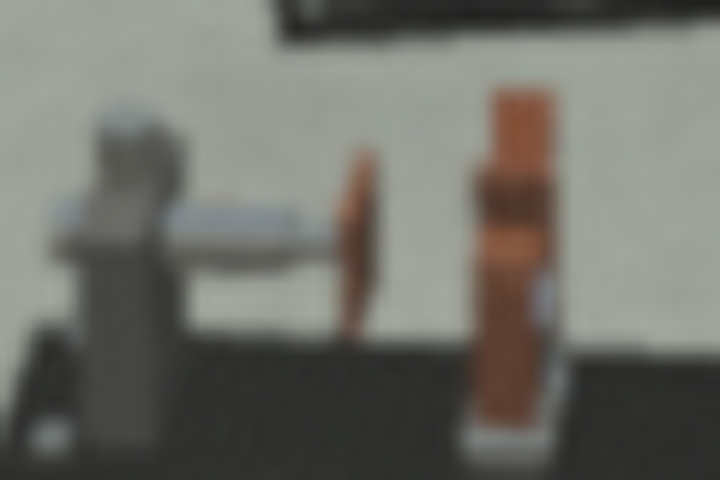

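Plate face is at about x = 70 mm in the holder frame, so first touch should come with the fuse centre near 0 from the seat. The fuse is held at about (-13.5, -1.7) mm from the seat. I'll correct that before pressing.

```bash
python3 -m jog '[[[0,0.003,0],[0.25,0.17,0],1],[[0,0,0],[0,0,0.7],1],[[0,0,0],[0,0,0.7],1],[[0,0,0],[0,0,0],1],[[0,0,0],[0,0,0],1],[[0,0,0],[0,0,0],1]]'
cat >> h.py <<'E'
def hol():
    s,M=st(None,.294+np.pi); d=s['position'][:2]-[.5506,-.1287]; c,k=np.cos(.294),np.sin(.294); F=np.array(s['contact_force'])
    print('TCP rel holder mm',round((d@[c,k])*1e3,2),round((d@[-k,c])*1e3,2),'axis z',round(s['position'][2]*1e3+19.4,2),'F hold',np.round([F[:2]@[c,k],F[:2]@[-k,c],F[2]],1))
E
python3 -c "
from h import *
hol()"
```

```text
t: 10.3
position: [0.534, -0.1326, 0.0741]
eef_rot: [-0.001, -0.146, 0.989, -0.0]
contact_force: [-0.6, -0.1, -2.0]
grip_width: 0.0255
t 10.3 p [ 0.534  -0.1326  0.0741] yaw 3.4348 z [-1.e-03 -3.e-04 -1.e+00] F [-0.6 -0.1 -2. ] w 0.0255 q [-0.36  0.28 -0.38  0.91 -0.   -0.65]
turn [ 0.     -0.0011 -0.0008]
TCP rel holder mm -17.02 1.04 axis z 93.48 F hold [-0.6  0.  -2. ]
```

```bash
python3 -m jog '[[[0,0,0],[-0.1,-0.05,0.5],1],[[0,0,0],[0,0,0.7],1],[[0,0,0],[0,0,0.7],1],[[0,0,0],[0,0,0],1],[[0,0,0],[0,0,0],1],[[0,0,0],[0,0,0],1]]'
python3 -c "
from h import *
hol()
im=vision.get_image('side')[:,:,::-1]
cv2.imwrite('pics/e_s.png',cv2.resize(im[160:260,270:400],None,fx=6,fy=6,interpolation=2))
im=vision.get_image('top')[:,:,::-1];cv2.imwrite('pics/e_t.png',cv2.resize(im[190:290,330:430],None,fx=6,fy=6,interpolation=2))"
```

```text
t: 10.9
position: [0.5351, -0.1328, 0.0552]
eef_rot: [-0.0, -0.146, 0.989, -0.0]
contact_force: [-0.3, -0.1, -1.9]
grip_width: 0.0251
t 10.9 p [ 0.5351 -0.1328  0.0552] yaw 3.4348 z [-8.e-04 -3.e-04 -1.e+00] F [-0.3 -0.1 -1.9] w 0.0251 q [-0.36  0.3  -0.4   0.87 -0.   -0.65]
turn [-0.     -0.0009 -0.0008]
TCP rel holder mm -16.0 0.54 axis z 74.62 F hold [-0.3  0.1 -1.9]
```

View pics/e_s.png

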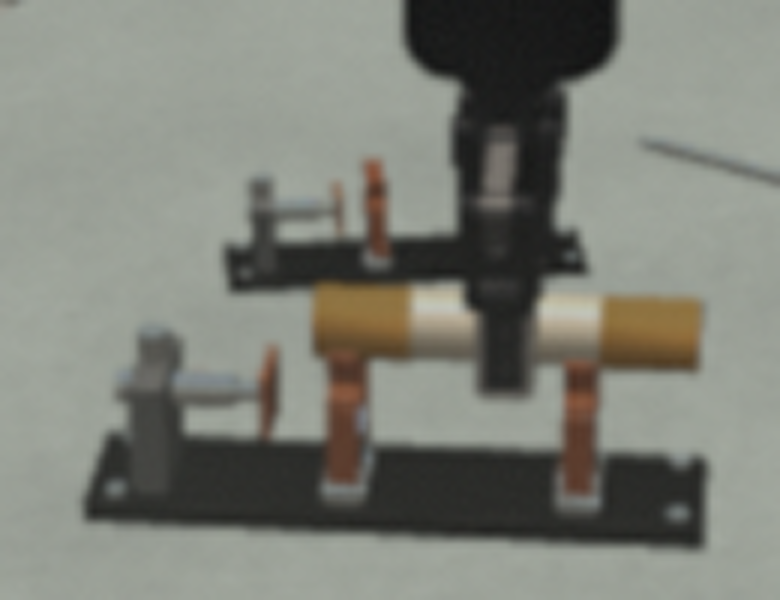

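View pics/e_t.png

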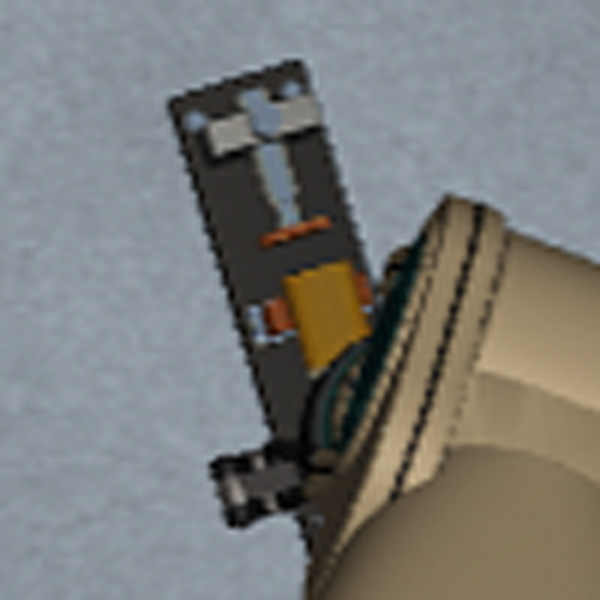

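```bash
python3 - <<'E'
from h import *
im=vision.get_image('top')[:,:,::-1]
o=(365,210);f=12
a=cv2.resize(im[210:260,365:405],None,fx=f,fy=f,interpolation=2)
im0=cv2.imread('pics/top0.png'); b=cv2.resize(im0[210:260,365:405],None,fx=f,fy=f,interpolation=2)
H=[.5506,-.1287,.294]
def d(img,l,col): 
    q=(proj('top',place(H,l))-o+.5)*f-.5; cv2.circle(img,tuple(int(v) for v in q.round()),3,col,-1)
for y in(.0135,-.0135):
  for x in np.linspace(.02,.054,6): d(a,(x,y,.0746),(0,255,0))
for x in (.037,.049):
  for y in (-.0145,.0145): d(b,(x,y,.069),(0,255,0))
for y in(.022,-.022): d(b,(.108,y,.056),(0,255,0)); 
for y in(.013,-.013): d(b,(.07,y,.057),(255,255,0))
for x in np.linspace(-.01,.14,16):
  for y in(.028,-.028): d(b,(x,y,.01),(0,0,255))
cv2.imwrite('pics/ov.png',np.hstack([a,b])[:,:,:])
print(np.hstack([a,b]).shape)
E
```

```text
(600, 960, 3)
```

```bash
python3 -c "
import cv2
im=cv2.imread('pics/ov.png');cv2.imwrite('pics/ov2.png',cv2.resize(im,(800,500)) if 0 else im[:,:800] if im.shape[1]<=800 else cv2.resize(im,(800,int(im.shape[0]*800/im.shape[1]))))"
```

```text
(no output)
```

View pics/ov2.png

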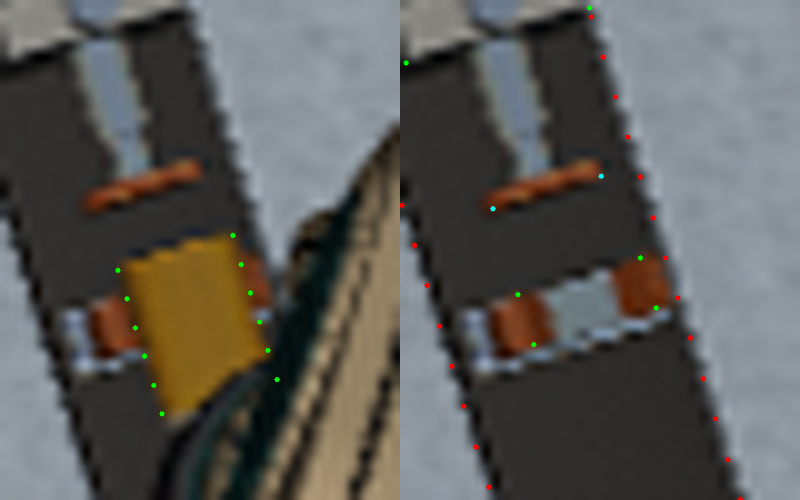

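Comparing the overlay, the fuse sits about 2 mm to the -y side of the clip centre line. The cap's left edge is 9 px right of the model and the jaws are 5 px left of it, at 10 px per image pixel. I'll shift +2 mm in y, then descend in small steps watching the force.

```bash
python3 -m jog '[[[0,0,0],[0,0.2,0],1],[[0,0,0],[0,0,0.2],1],[[0,0,0],[0,0,0.2],1],[[0,0,0],[0,0,0],1],[[0,0,0],[0,0,0],1]]'
python3 -c "
from h import *
hol()
im=vision.get_image('top')[:,:,::-1];cv2.imwrite('pics/f_t.png',cv2.resize(im[210:260,365:405],None,fx=12,fy=12,interpolation=2))"
```

```text
t: 11.55
position: [0.5353, -0.1314, 0.0515]
eef_rot: [0.0, -0.146, 0.989, -0.001]
contact_force: [2.0, -2.4, -0.7]
grip_width: 0.0254
t 11.55 p [ 0.5353 -0.1314  0.0515] yaw 3.4345 z [ 6.0e-04 -1.1e-03 -1.0e+00] F [ 2.  -2.4 -0.7] w 0.0254 q [-0.36  0.31 -0.4   0.86 -0.   -0.65]
turn [-0.0013  0.0002 -0.0011]
TCP rel holder mm -15.43 1.87 axis z 70.89 F hold [ 1.2 -2.9 -0.7]
```

View pics/f_t.png

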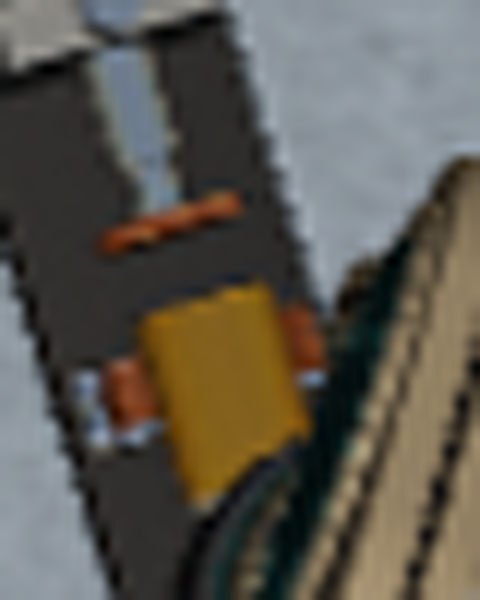

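```bash
python3 -m jog '[[[0,0,0],[0.05,-0.06,0],1],[[0,0,0],[0,0,0.1],1],[[0,0,0],[0,0,0.1],1],[[0,0,0],[0,0,0],1],[[0,0,0],[0,0,0],1]]'
python3 -c "
from h import *
hol();print(bot.sense()['wrist_torque'])"
```

```text
t: 12.1
position: [0.5343, -0.1318, 0.0493]
eef_rot: [-0.0, -0.146, 0.989, -0.0]
contact_force: [1.7, -2.4, 1.4]
grip_width: 0.0252
t 12.1 p [ 0.5343 -0.1318  0.0493] yaw 3.4346 z [-7.e-04 -8.e-04 -1.e+00] F [ 1.7 -2.4  1.4] w 0.0252 q [-0.36  0.31 -0.4   0.86 -0.   -0.65]
turn [-0.0006 -0.0009 -0.001 ]
TCP rel holder mm -16.49 1.71 axis z 68.69 F hold [ 0.9 -2.8  1.4]
[-0.48432419 -0.27913118 -0.03546956]
```

```bash
python3 -m jog '[[[0,0,0],[0,-0.06,0],1],[[0,0,0],[0,0,0.1],1],[[0,0,0],[0,0,0.1],1],[[0,0,0],[0,0,0],1],[[0,0,0],[0,0,0],1]]'
python3 -c "
from h import *
hol();print(bot.sense()['wrist_torque'])"
```

```text
t: 12.6
position: [0.5344, -0.1323, 0.0472]
eef_rot: [-0.0, -0.146, 0.989, -0.0]
contact_force: [1.1, -1.7, 1.5]
grip_width: 0.0252
t 12.6 p [ 0.5344 -0.1323  0.0472] yaw 3.4348 z [-8.e-04 -5.e-04 -1.e+00] F [ 1.1 -1.7  1.5] w 0.0252 q [-0.36  0.31 -0.41  0.85 -0.   -0.65]
turn [-0.0003 -0.0009 -0.0008]
TCP rel holder mm -16.53 1.27 axis z 66.55 F hold [ 0.6 -2.   1.5]
[-0.55426438 -0.33183543 -0.03773842]
```

```bash
python3 -m jog '[[[0,0,0],[-0.03,-0.04,0],1],[[0,0,0],[0,0,0.1],1],[[0,0,0],[0,0,0.1],1],[[0,0,0],[0,0,0.1],1],[[0,0,0],[0,0,0],1],[[0,0,0],[0,0,0],1]]'
python3 -c "
from h import *
hol();print(bot.sense()['wrist_torque'])"
```

```text
t: 13.2
position: [0.5351, -0.1323, 0.0446]
eef_rot: [-0.0, -0.146, 0.989, 0.0]
contact_force: [0.5, -2.0, 5.1]
grip_width: 0.0251
t 13.2 p [ 0.5351 -0.1323  0.0446] yaw 3.435 z [-2.e-04  0.e+00 -1.e+00] F [ 0.5 -2.   5.1] w 0.0251 q [-0.36  0.32 -0.41  0.85 -0.   -0.65]
turn [ 0.0001 -0.0002 -0.0006]
TCP rel holder mm -15.92 1.04 axis z 63.97 F hold [-0.1 -2.1  5.1]
[-0.37197079 -0.17247783  0.00628151]
```

```bash
python3 -m jog '[[[0,0,0],[0,0,0.1],1],[[0,0,0],[0,0,0.1],1],[[0,0,0],[0,0,0.1],1],[[0,0,0],[0,0,0],1]]'
python3 -c "
from h import *
hol()"
python3 -m jog '[[[0,0,0],[0,0,0.1],1],[[0,0,0],[0,0,0.1],1],[[0,0,0],[0,0,0.1],1],[[0,0,0],[0,0,0],1]]'
python3 -c "
from h import *
hol()"
```

```text
t: 13.6
position: [0.5356, -0.1324, 0.0421]
eef_rot: [0.0, -0.146, 0.989, -0.0]
contact_force: [-0.2, -2.5, 7.3]
grip_width: 0.0256
t 13.6 p [ 0.5356 -0.1324  0.0421] yaw 3.435 z [ 9.e-04 -1.e-04 -1.e+00] F [-0.2 -2.5  7.3] w 0.0256 q [-0.36  0.32 -0.41  0.84  0.   -0.65]
turn [-0.0003  0.0008 -0.0006]
TCP rel holder mm -15.44 0.77 axis z 61.55 F hold [-1.  -2.3  7.3]
t: 14.0
position: [0.5361, -0.1324, 0.0395]
eef_rot: [0.001, -0.146, 0.989, -0.0]
contact_force: [-0.7, -2.1, 8.4]
grip_width: 0.0255
t 14.0 p [ 0.5361 -0.1324  0.0395] yaw 3.4351 z [ 0.0018 -0.     -1.    ] F [-0.7 -2.1  8.4] w 0.0255 q [-0.36  0.32 -0.41  0.84  0.   -0.65]
turn [-0.0006  0.0017 -0.0005]
TCP rel holder mm -14.99 0.64 axis z 58.9 F hold [-1.3 -1.8  8.4]
```

```bash
python3 -m jog '[[[0,0,0],[0.08,0,0.1],1],[[0,0,0],[0,0,0.1],1],[[0,0,0],[0,0,0.1],1],[[0,0,0],[0,0,0],1]]'
python3 -c "
from h import *
hol()"
python3 -m jog '[[[0,0,0],[0.05,0,0.1],1],[[0,0,0],[0,0,0.1],1],[[0,0,0],[0,0,0.1],1],[[0,0,0],[0,0,0],1]]'
python3 -c "
from h import *
hol()"
```

```text
t: 14.4
position: [0.5357, -0.1325, 0.0363]
eef_rot: [0.001, -0.146, 0.989, 0.0]
contact_force: [1.5, -0.9, 7.3]
grip_width: 0.0253
t 14.4 p [ 0.5357 -0.1325  0.0363] yaw 3.4353 z [ 2.7e-03  5.0e-04 -1.0e+00] F [ 1.5 -0.9  7.3] w 0.0253 q [-0.36  0.33 -0.41  0.83  0.   -0.65]
turn [-0.0003  0.0027 -0.0003]
TCP rel holder mm -15.37 0.69 axis z 55.7 F hold [ 1.2 -1.3  7.3]
t: 14.8
position: [0.534, -0.1326, 0.032]
eef_rot: [0.0, -0.146, 0.989, 0.0]
contact_force: [3.6, -1.2, 0.3]
grip_width: 0.0253
t 14.8 p [ 0.534  -0.1326  0.032 ] yaw 3.435 z [ 1.e-04  4.e-04 -1.e+00] F [ 3.6 -1.2  0.3] w 0.0253 q [-0.36  0.33 -0.42  0.82  0.   -0.65]
turn [ 0.0004  0.0002 -0.0006]
TCP rel holder mm -17.03 1.1 axis z 51.39 F hold [ 3.1 -2.2  0.3]
```

```bash
python3 -m jog '[[[0,0,0],[-0.04,0,0.1],1],[[0,0,0],[0,0,0.1],1],[[0,0,0],[0,0,0.1],1],[[0,0,0],[0,0,0],1]]'
python3 -c "
from h import *
hol()"
python3 -m jog '[[[0,0,0],[-0.03,0,0.1],1],[[0,0,0],[0,0,0.1],1],[[0,0,0],[0,0,0],1],[[0,0,0],[0,0,0],1]]'
python3 -c "
from h import *
hol()"
```

```text
t: 15.2
position: [0.5326, -0.1325, 0.0281]
eef_rot: [-0.002, -0.146, 0.989, 0.0]
contact_force: [1.9, -1.5, -4.0]
grip_width: 0.0253
t 15.2 p [ 0.5326 -0.1325  0.0281] yaw 3.4346 z [-3.5e-03  1.0e-04 -1.0e+00] F [ 1.9 -1.5 -4. ] w 0.0253 q [-0.36  0.33 -0.42  0.82 -0.   -0.65]
turn [ 0.0011 -0.0033 -0.001 ]
TCP rel holder mm -18.38 1.58 axis z 47.45 F hold [ 1.4 -1.9 -4. ]
t: 15.6
position: [0.533, -0.1324, 0.0264]
eef_rot: [-0.002, -0.146, 0.989, 0.0]
contact_force: [0.4, -3.0, -6.6]
grip_width: 0.0257
t 15.6 p [ 0.533  -0.1324  0.0264] yaw 3.4347 z [-3.2e-03  1.0e-04 -1.0e+00] F [ 0.4 -3.  -6.6] w 0.0257 q [-0.36  0.34 -0.42  0.81 -0.   -0.65]
turn [ 0.001  -0.003  -0.0009]
TCP rel holder mm -17.96 1.55 axis z 45.78 F hold [-0.5 -3.  -6.6]
```

```bash
python3 -m jog '[[[0,0,0],[-0.03,0,0.1],1],[[0,0,0],[0,0,0.05],1],[[0,0,0],[0,0,0],1],[[0,0,0],[0,0,0],1]]'
python3 -c "
from h import *
hol()"
python3 -m jog '[[[0,0,0],[-0.03,0,0.1],1],[[0,0,0],[0,0,0],1],[[0,0,0],[0,0,0],1]]'
python3 -c "
from h import *
hol()
im=vision.get_image('side')[:,:,::-1]
cv2.imwrite('pics/g_s.png',cv2.resize(im[170:260,275:395],None,fx=6,fy=6,interpolation=2))"
```

```text
t: 16.0
position: [0.5339, -0.1325, 0.0255]
eef_rot: [-0.001, -0.146, 0.989, 0.0]
contact_force: [-1.6, -3.5, -3.8]
grip_width: 0.0251
t 16.0 p [ 0.5339 -0.1325  0.0255] yaw 3.4348 z [-1.9e-03 -3.0e-04 -1.0e+00] F [-1.6 -3.5 -3.8] w 0.0251 q [-0.36  0.34 -0.42  0.81 -0.   -0.65]
turn [ 0.0003 -0.0019 -0.0008]
TCP rel holder mm -17.08 1.2 axis z 44.9 F hold [-2.6 -2.9 -3.8]
t: 16.3
position: [0.5346, -0.1329, 0.0252]
eef_rot: [-0.001, -0.146, 0.989, -0.001]
contact_force: [-3.3, -3.9, 0.9]
grip_width: 0.0255
t 16.3 p [ 0.5346 -0.1329  0.0252] yaw 3.4346 z [-0.0013 -0.0013 -1.    ] F [-3.3 -3.9  0.9] w 0.0255 q [-0.36  0.34 -0.42  0.81 -0.   -0.65]
turn [-0.0009 -0.0016 -0.001 ]
TCP rel holder mm -16.52 0.63 axis z 44.55 F hold [-4.3 -2.7  0.9]
```

View pics/g_s.png

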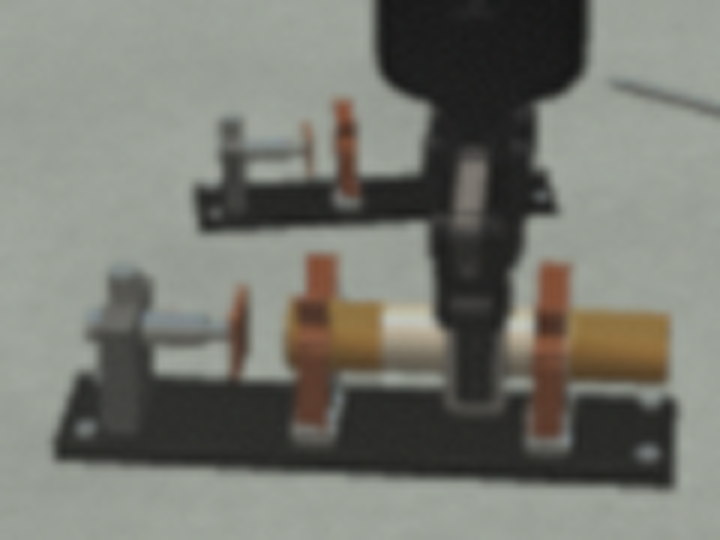

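The fuse now lies in both clips, in crop at (320,335) and (550,345), clear of the plate at (240,330). The downward travel is stalling at an axis height of about 44.5 mm. I'll press lightly once to confirm it's on the saddle.

```bash
python3 -m jog '[[[0,0,0],[0,0,0.1],1],[[0,0,0],[0,0,0],1],[[0,0,0],[0,0,0],1]]'
python3 -c "
from h import *
hol()"
python3 -m jog '[[[0,0,0],[0,0,0.07],1],[[0,0,0],[0,0,0],1],[[0,0,0],[0,0,0],1]]'
python3 -c "
from h import *
hol()"
```

```text
t: 16.65
position: [0.535, -0.1332, 0.0248]
eef_rot: [-0.0, -0.146, 0.989, -0.001]
contact_force: [-3.9, -4.3, 4.0]
grip_width: 0.0252
t 16.65 p [ 0.535  -0.1332  0.0248] yaw 3.4347 z [-5.e-04 -2.e-03 -1.e+00] F [-3.9 -4.3  4. ] w 0.0252 q [-0.36  0.34 -0.42  0.81 -0.   -0.65]
turn [-0.0017 -0.0011 -0.0009]
TCP rel holder mm -16.22 0.21 axis z 44.24 F hold [-5. -3.  4.]
t: 16.95
position: [0.5352, -0.1333, 0.0247]
eef_rot: [-0.0, -0.146, 0.989, -0.001]
contact_force: [-4.8, -3.9, 7.0]
grip_width: 0.0253
t 16.95 p [ 0.5352 -0.1333  0.0247] yaw 3.4347 z [-2.0e-04 -2.2e-03 -1.0e+00] F [-4.8 -3.9  7. ] w 0.0253 q [-0.36  0.34 -0.42  0.81 -0.   -0.65]
turn [-0.0021 -0.0008 -0.0009]
TCP rel holder mm -16.08 0.06 axis z 44.11 F hold [-5.7 -2.3  7. ]
```

It's seated: z is stopped at 44.1 mm under about 9 N. I'll unload the vertical force, then slide toward +x of the holder (-x of the tool).

```bash
python3 -m jog '[[[0,0,0],[0,0,-0.13],1],[[0,0,0],[-0.1,0,0],1],[[0,0,0],[-0.1,0,0],1],[[0,0,0],[0,0,0],1],[[0,0,0],[0,0,0],1]]'
python3 -c "
from h import *
hol()"
python3 -m jog '[[[0,0,0],[-0.1,0,0],1],[[0,0,0],[-0.1,0,0],1],[[0,0,0],[0,0,0],1],[[0,0,0],[0,0,0],1]]'
python3 -c "
from h import *
hol()"
```

```text
t: 17.45
position: [0.5352, -0.1332, 0.0248]
eef_rot: [-0.002, -0.146, 0.989, -0.002]
contact_force: [-6.8, -5.6, 3.9]
grip_width: 0.0252
t 17.45 p [ 0.5352 -0.1332  0.0248] yaw 3.4341 z [-0.004  -0.0037 -1.    ] F [-6.8 -5.6  3.9] w 0.0252 q [-0.36  0.34 -0.42  0.81 -0.   -0.65]
turn [-0.0024 -0.0049 -0.0015]
TCP rel holder mm -16.03 0.12 axis z 44.15 F hold [-8.1 -3.4  3.9]
t: 17.85
position: [0.5365, -0.1329, 0.0248]
eef_rot: [-0.003, -0.146, 0.989, -0.002]
contact_force: [-6.9, -7.4, 4.3]
grip_width: 0.0255
t 17.85 p [ 0.5365 -0.1329  0.0248] yaw 3.4339 z [-0.0052 -0.0043 -1.    ] F [-6.9 -7.4  4.3] w 0.0255 q [-0.36  0.35 -0.42  0.81 -0.01 -0.65]
turn [-0.0026 -0.0063 -0.0017]
TCP rel holder mm -14.68 0.11 axis z 44.15 F hold [-8.8 -5.1  4.3]
```

```bash
python3 -m jog '[[[0,0,0],[-0.1,-0.05,-0.03],1],[[0,0,0],[-0.1,0,0],1],[[0,0,0],[-0.1,0,0],1],[[0,0,0],[-0.1,0,0],1],[[0,0,0],[0,0,0],1],[[0,0,0],[0,0,0],1]]'
python3 -c "
from h import *
hol()"
python3 -m jog '[[[0,0,0],[-0.1,0,0],1],[[0,0,0],[-0.1,0,0],1],[[0,0,0],[-0.1,0,0],1],[[0,0,0],[0,0,0],1],[[0,0,0],[0,0,0],1]]'
python3 -c "
from h import *
hol()
im=vision.get_image('side')[:,:,::-1]
cv2.imwrite('pics/i_s.png',cv2.resize(im[205:245,285:345],None,fx=12,fy=12,interpolation=2))"
```

```text
t: 18.45
position: [0.5404, -0.1317, 0.0247]
eef_rot: [-0.003, -0.146, 0.989, -0.001]
contact_force: [-7.5, -6.0, 3.3]
grip_width: 0.0252
t 18.45 p [ 0.5404 -0.1317  0.0247] yaw 3.4341 z [-0.0054 -0.0031 -1.    ] F [-7.5 -6.   3.3] w 0.0252 q [-0.35  0.35 -0.41  0.82 -0.   -0.65]
turn [-0.0014 -0.0061 -0.0015]
TCP rel holder mm -10.67 0.09 axis z 44.15 F hold [-8.9 -3.6  3.3]
t: 18.95
position: [0.5432, -0.1308, 0.0248]
eef_rot: [-0.003, -0.146, 0.989, -0.001]
contact_force: [-7.1, -6.1, 2.4]
grip_width: 0.0253
t 18.95 p [ 0.5432 -0.1308  0.0248] yaw 3.4341 z [-0.0054 -0.0032 -1.    ] F [-7.1 -6.1  2.4] w 0.0253 q [-0.35  0.35 -0.4   0.82 -0.   -0.64]
turn [-0.0015 -0.0061 -0.0015]
TCP rel holder mm -7.68 0.09 axis z 44.16 F hold [-8.6 -3.8  2.4]
```

View pics/i_s.png

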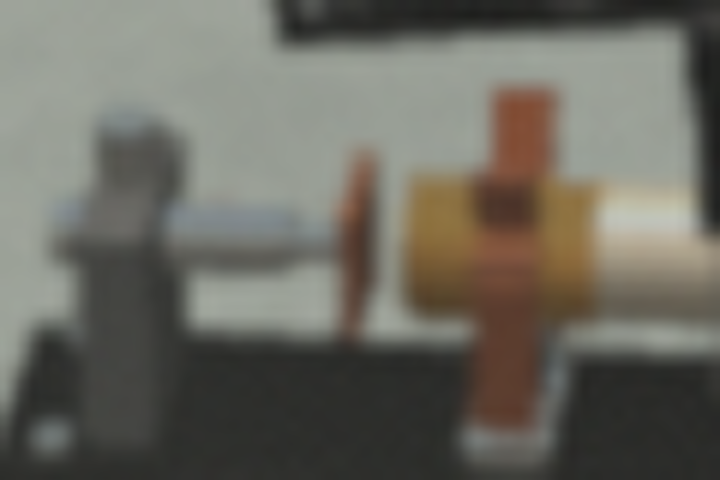

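The side crop shows a gap of about 36 px (roughly 6 mm) between the fuse end (408) and the plate (372), and the friction is steady at 8.7 N. I'll go 4 mm, then 1 mm at a time.

```bash
python3 -m jog '[[[0,0,0],[-0.1,0,0],1],[[0,0,0],[-0.1,0,0],1],[[0,0,0],[-0.1,0,0],1],[[0,0,0],[0,0,0],1],[[0,0,0],[0,0,0],1]]'
H='from h import *
hol()'
python3 -c "$H"
python3 -m jog '[[[0,0,0],[-0.1,0,0],1],[[0,0,0],[0,0,0],1],[[0,0,0],[0,0,0],1]]'
python3 -c "$H"
```

```text
t: 19.5
position: [0.5461, -0.13, 0.0248]
eef_rot: [-0.003, -0.146, 0.989, -0.001]
contact_force: [-7.0, -6.5, 3.8]
grip_width: 0.025
t 19.5 p [ 0.5461 -0.13    0.0248] yaw 3.4341 z [-0.0054 -0.0032 -1.    ] F [-7.  -6.5  3.8] w 0.025 q [-0.35  0.36 -0.4   0.82 -0.   -0.64]
turn [-0.0015 -0.0061 -0.0015]
TCP rel holder mm -4.69 0.09 axis z 44.17 F hold [-8.6 -4.2  3.8]
t: 19.8
position: [0.547, -0.1297, 0.0247]
eef_rot: [-0.003, -0.146, 0.989, -0.001]
contact_force: [-7.2, -6.9, 3.4]
grip_width: 0.0251
t 19.8 p [ 0.547  -0.1297  0.0247] yaw 3.4341 z [-0.0055 -0.0032 -1.    ] F [-7.2 -6.9  3.4] w 0.0251 q [-0.35  0.36 -0.39  0.82 -0.   -0.64]
turn [-0.0014 -0.0062 -0.0015]
TCP rel holder mm -3.76 0.09 axis z 44.13 F hold [-8.9 -4.5  3.4]
```

```bash
H='from h import *
hol()'
python3 -m jog '[[[0,0,0],[-0.1,0,0],1],[[0,0,0],[0,0,0],1],[[0,0,0],[0,0,0],1]]'
python3 -c "$H"
```

```text
t: 20.1
position: [0.5479, -0.1294, 0.0247]
eef_rot: [-0.003, -0.146, 0.989, -0.001]
contact_force: [-7.5, -6.7, 3.9]
grip_width: 0.0255
t 20.1 p [ 0.5479 -0.1294  0.0247] yaw 3.4341 z [-0.0055 -0.0032 -1.    ] F [-7.5 -6.7  3.9] w 0.0255 q [-0.34  0.36 -0.39  0.82 -0.   -0.64]
turn [-0.0014 -0.0062 -0.0015]
TCP rel holder mm -2.76 0.09 axis z 44.13 F hold [-9.1 -4.2  3.9]
```

```bash
python3 -m jog '[[[0,0,0],[-0.1,0,0],1],[[0,0,0],[0,0,0],1],[[0,0,0],[0,0,0],1]]'
python3 -c "
from h import *
hol()
im=vision.get_image('side')[:,:,::-1]
cv2.imwrite('pics/j_s.png',cv2.resize(im[205:245,285:345],None,fx=12,fy=12,interpolation=2))"
```

```text
t: 20.4
position: [0.5489, -0.1291, 0.0247]
eef_rot: [-0.003, -0.146, 0.989, -0.001]
contact_force: [-7.9, -6.6, 2.2]
grip_width: 0.0251
t 20.4 p [ 0.5489 -0.1291  0.0247] yaw 3.4341 z [-0.0055 -0.0032 -1.    ] F [-7.9 -6.6  2.2] w 0.0251 q [-0.34  0.36 -0.39  0.82 -0.   -0.64]
turn [-0.0015 -0.0062 -0.0015]
TCP rel holder mm -1.76 0.07 axis z 44.14 F hold [-9.5 -4.   2.2]
```

View pics/j_s.png

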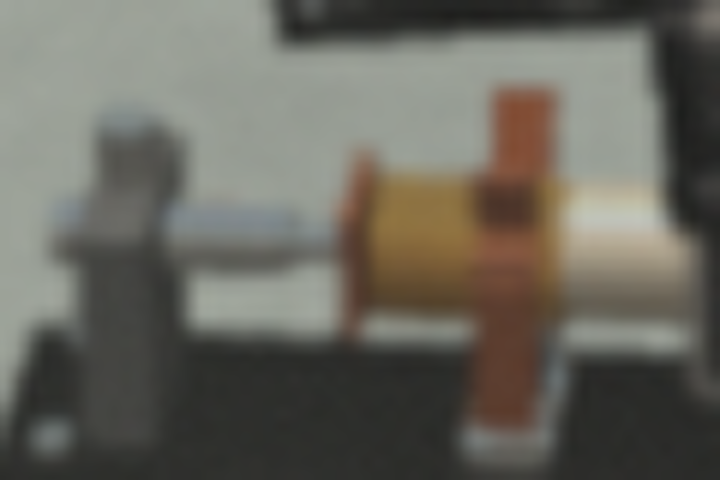

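The fuse end (370) is now visually at the plate, and the plate hasn't moved yet. I'll use half-millimetre steps.

```bash
H='from h import *
hol()'
for i in 1; do python3 -m jog '[[[0,0,0],[-0.05,0,0],1],[[0,0,0],[0,0,0],1],[[0,0,0],[0,0,0],1]]' >/dev/null; python3 -c "$H" | tail -1; done
python3 -m jog '[[[0,0,0],[-0.05,0,0],1],[[0,0,0],[0,0,0],1],[[0,0,0],[0,0,0],1]]' >/dev/null; python3 -c "$H"|tail -1
```

```text
TCP rel holder mm -1.37 0.09 axis z 44.11 F hold [-8.7 -4.5  3. ]
TCP rel holder mm -0.88 0.1 axis z 44.12 F hold [-8.4 -3.5  3.4]
```

```bash
H='from h import *
hol()'
python3 -m jog '[[[0,0,0],[-0.05,0,0],1],[[0,0,0],[0,0,0],1],[[0,0,0],[0,0,0],1]]' >/dev/null; python3 -c "$H" | tail -1
python3 -m jog '[[[0,0,0],[-0.05,0,0],1],[[0,0,0],[0,0,0],1],[[0,0,0],[0,0,0],1]]' >/dev/null; python3 -c "$H"|tail -1
```

```text
TCP rel holder mm -0.39 0.08 axis z 44.15 F hold [-8.4 -4.9  2.5]
TCP rel holder mm -0.28 0.09 axis z 44.12 F hold [-10.6  -3.8   3.6]
```

Touch is clear: the force stepped from 8.4 to 10.6 N and motion stalled at TCP -0.3 mm. I'm aiming for about +2.2.

```bash
H='from h import *
hol()'
python3 -m jog '[[[0,0,0],[-0.05,0,0],1],[[0,0,0],[-0.05,0,0],1],[[0,0,0],[0,0,0],1],[[0,0,0],[0,0,0],1]]' >/dev/null; python3 -c "$H" | tail -1
python3 -m jog '[[[0,0,0],[-0.05,0,0],1],[[0,0,0],[-0.05,0,0],1],[[0,0,0],[0,0,0],1],[[0,0,0],[0,0,0],1]]' >/dev/null; python3 -c "$H"|tail -1
```

```text
TCP rel holder mm -0.17 0.13 axis z 44.08 F hold [-12.1  -3.9   4.9]
TCP rel holder mm 0.47 0.05 axis z 44.08 F hold [-13.3  -4.9   6.5]
```

```bash
python3 -c "
from h import *
hol()
im=vision.get_image('side')[:,:,::-1]
cv2.imwrite('pics/k_s.png',cv2.resize(im[205:245,285:345],None,fx=12,fy=12,interpolation=2))"
```

```text
t 22.45 p [ 0.551  -0.1285  0.0247] yaw 3.4337 z [-0.0089 -0.0047 -0.9999] F [-11.3  -8.5   6.5] w 0.0255 q [-0.34  0.37 -0.38  0.83 -0.01 -0.63]
turn [-0.0019 -0.0099 -0.0019]
TCP rel holder mm 0.47 0.05 axis z 44.08 F hold [-13.3  -4.9   6.5]
```

View pics/k_s.png

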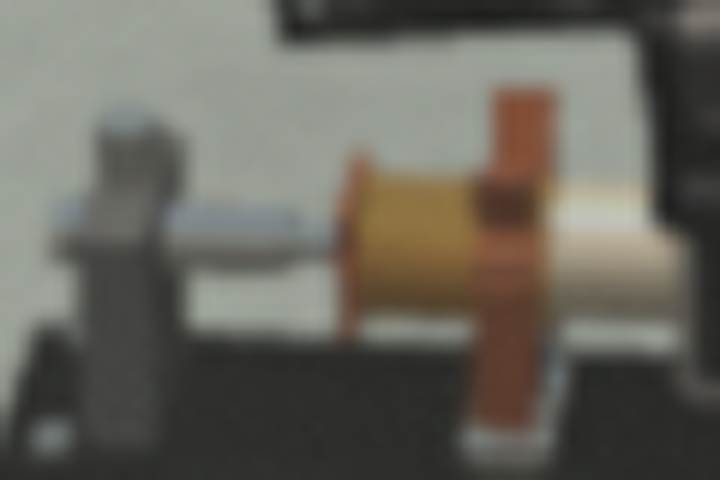

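The plate has just begun to move left (top edge 368→362). I'll continue.

```bash
H='from h import *
hol()'
python3 -m jog '[[[0,0,0],[-0.05,0,0],1],[[0,0,0],[-0.05,0,0],1],[[0,0,0],[0,0,0],1],[[0,0,0],[0,0,0],1]]' >/dev/null; python3 -c "$H" | tail -1
python3 -m jog '[[[0,0,0],[-0.05,0,0],1],[[0,0,0],[-0.03,0,0],1],[[0,0,0],[0,0,0],1],[[0,0,0],[0,0,0],1]]' >/dev/null; python3 -c "$H"
python3 -c "
from h import *
im=vision.get_image('side')[:,:,::-1]
cv2.imwrite('pics/l_s.png',cv2.resize(im[205:245,285:345],None,fx=12,fy=12,interpolation=2))"
```

```text
TCP rel holder mm 1.14 0.06 axis z 44.07 F hold [-14.6  -4.7   6.5]
t 23.3 p [ 0.5521 -0.1282  0.0247] yaw 3.4336 z [-0.0102 -0.0052 -0.9999] F [-11.7  -8.5   6.2] w 0.0255 q [-0.34  0.37 -0.38  0.83 -0.01 -0.63]
turn [-0.002  -0.0112 -0.002 ]
TCP rel holder mm 1.63 0.06 axis z 44.05 F hold [-13.7  -4.7   6.2]
```

View pics/l_s.png

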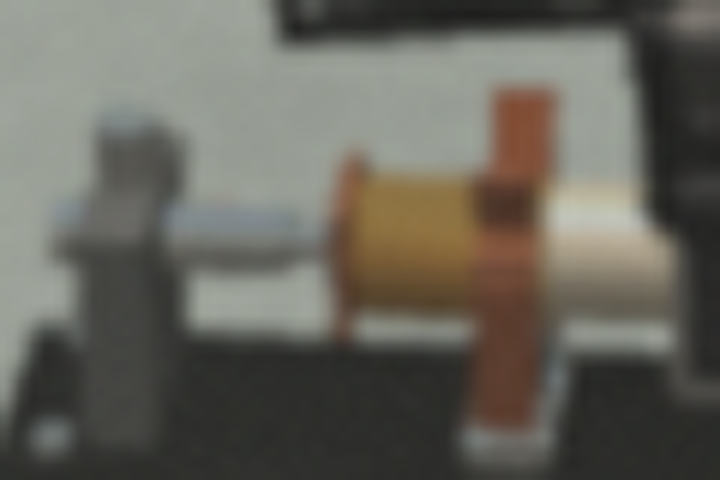

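```bash
H='from h import *
hol()'
python3 -m jog '[[[0,0,0],[-0.03,0,0],1],[[0,0,0],[-0.025,0,0],1],[[0,0,0],[0,0,0],1],[[0,0,0],[0,0,0],1]]' >/dev/null; python3 -c "$H" | tail -1
python3 -m jog '[[[0,0,0],[0.1,0,0],1],[[0,0,0],[0,0,0],1],[[0,0,0],[0,0,0],1]]' >/dev/null; python3 -c "$H"
```

```text
TCP rel holder mm 1.98 0.05 axis z 44.04 F hold [-14.6  -4.4   8. ]
t 24.05 p [ 0.5525 -0.1281  0.0247] yaw 3.4337 z [-0.0085 -0.0045 -1.    ] F [-10.7  -7.8   5.6] w 0.0252 q [-0.34  0.37 -0.38  0.83 -0.01 -0.63]
turn [-0.0018 -0.0094 -0.0019]
TCP rel holder mm 2.01 0.07 axis z 44.06 F hold [-12.4  -4.3   5.6]
```

```bash
H='from h import *
hol()'
python3 -m jog '[[[0,0,0],[0.1,-0.05,-0.04],1],[[0,0,0],[0.1,-0.05,-0.04],1],[[0,0,0],[0,0,0],1],[[0,0,0],[0,0,0],1]]' >/dev/null; python3 -c "$H"
```

```text
t 24.45 p [ 0.5525 -0.1281  0.0247] yaw 3.4346 z [-5.e-03 -7.e-04 -1.e+00] F [-5.1 -3.9 -1.5] w 0.0253 q [-0.34  0.37 -0.38  0.83 -0.   -0.63]
turn [ 0.0008 -0.0049 -0.001 ]
TCP rel holder mm 2.02 0.04 axis z 44.14 F hold [-6.  -2.2 -1.5]
```

```bash
H='from h import *
hol()'
python3 -m jog '[[[0,0,0],[0.1,-0.05,0],1],[[0,0,0],[0,0,0],1],[[0,0,0],[0,0,0],1]]' >/dev/null; python3 -c "$H"|tail -1
python3 -m jog '[[[0,0,0],[0,0,0],0.7],[[0,0,0],[0,0,0],0.6],[[0,0,0],[0,0,0],0.5],[[0,0,0],[0,0,0],0.3],[[0,0,0],[0,0,0],0],[[0,0,0],[0,0,0],0],[[0,0,0],[0,0,0],0],[[0,0,0],[0,0,0],0]]';python3 -c "$H"
python3 -c "
from h import *
im=vision.get_image('side')[:,:,::-1]
cv2.imwrite('pics/m_s.png',cv2.resize(im[205:245,285:345],None,fx=12,fy=12,interpolation=2))
cv2.imwrite('pics/m_s2.png',cv2.resize(im[140:270,260:410],None,fx=5,fy=5,interpolation=2))"
```

```text
TCP rel holder mm 2.05 -0.01 axis z 44.16 F hold [-4.9 -0.8 -3.7]
t: 25.55
position: [0.5539, -0.1288, 0.0254]
eef_rot: [-0.0, -0.146, 0.989, -0.0]
contact_force: [-0.1, -0.6, 0.2]
grip_width: 0.0857
t 25.55 p [ 0.5539 -0.1288  0.0254] yaw 3.4348 z [-7.e-04 -3.e-04 -1.e+00] F [-0.1 -0.6  0.2] w 0.0857 q [-0.34  0.37 -0.38  0.82 -0.   -0.64]
turn [-0.     -0.0008 -0.0008]
TCP rel holder mm 3.14 -1.05 axis z 44.8 F hold [-0.2 -0.6  0.2]
```

View pics/m_s.png

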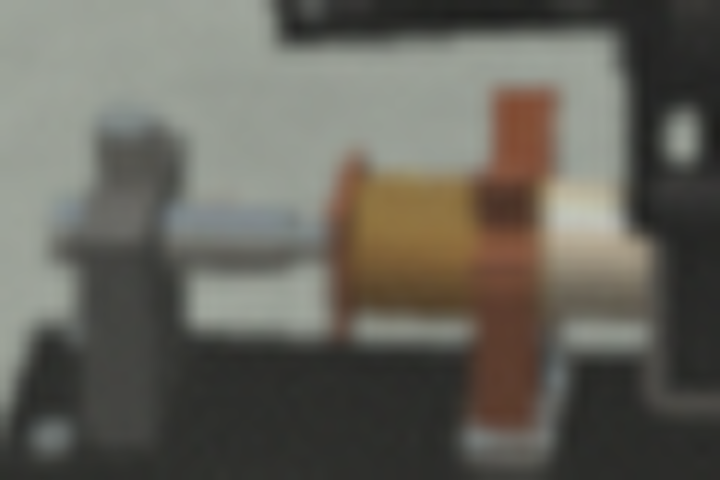

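View pics/m_s2.png

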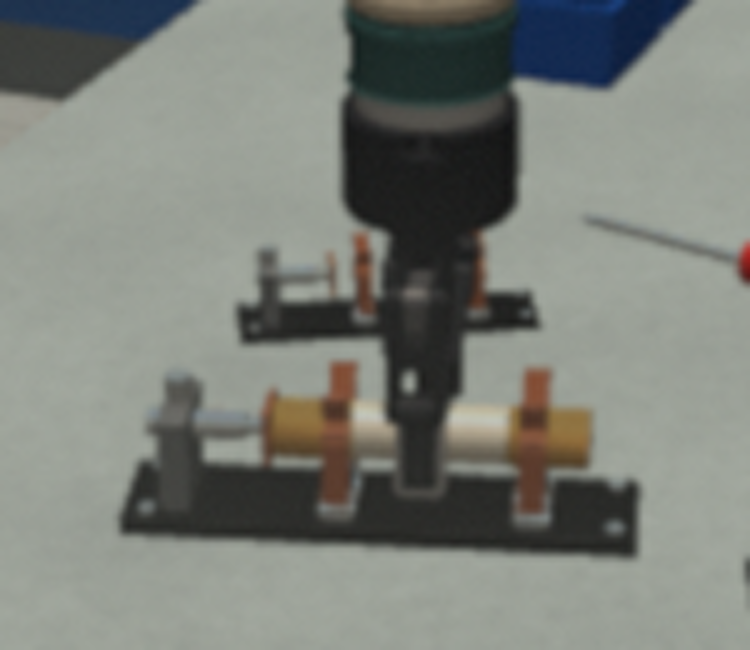

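The fingers are open with no force on the tool. The plate's top edge has moved from 368 to about 354, roughly 2.3 mm. I'll retreat straight up and take final pictures.

```bash
python3 -m jog '[[[0,0,0],[0,0,-1],0],[[0,0,0],[0,0,-2],0],[[0,0,0],[0,0,-3],0],[[0,0,0],[0,0,-4],0],[[0,0,0],[0,0,-4],0],[[0,0,0],[0,0,-3],0],[[0,0,0],[0,0,-1],0],[[0,0,0],[0,0,0],0]]'
python3 -c "
from h import *
for n in ['side','top']: cv2.imwrite('pics/z_%s.png'%n,vision.get_image(n)[:,:,::-1])
im=cv2.imread('pics/z_side.png')
cv2.imwrite('pics/z1.png',np.vstack([cv2.resize(im[200:260,275:395],None,fx=5,fy=5,interpolation=2),cv2.resize(cv2.imread('pics/side0.png')[200:260,275:395],None,fx=5,fy=5,interpolation=2)]))"
```

```text
t: 26.4
position: [0.5553, -0.1292, 0.2077]
eef_rot: [0.002, -0.146, 0.989, -0.001]
contact_force: [0.7, -0.2, -0.1]
grip_width: 0.0855
```

View pics/z1.png

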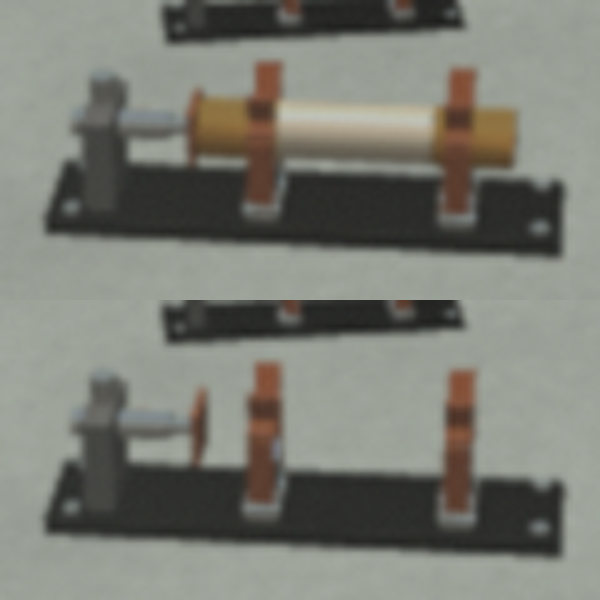

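View pics/z_side.png

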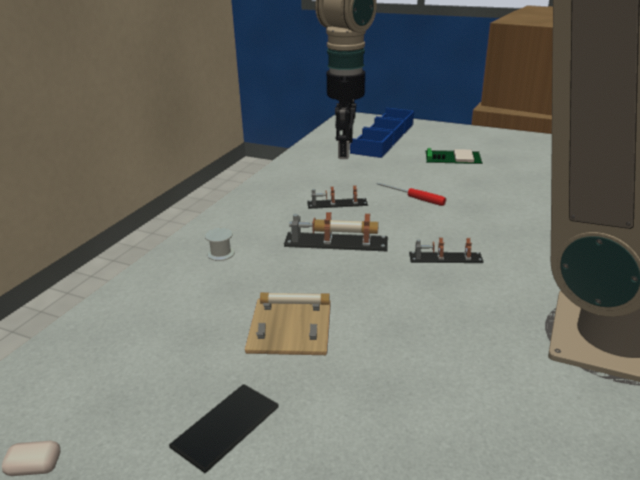

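The fuse lies level in both clips, pressing on the plate, and everything else is where it started. As a last check I'll get the sub-pixel plate shift.

```bash
python3 - <<'E'
from h import *
a=cv2.imread('pics/side0.png').astype(float);b=cv2.imread('pics/z_side.png').astype(float)
# redness centroid in rows of the plate top/bottom slivers
for r in (range(217,220),range(230,234)):
    o=[]
    for im in(a,b):
        w=np.clip(im[r,308:322,2]-im[r,308:322,0]-12,0,None).sum(0) if False else np.clip(im[list(r),308:322,2]-im[list(r),308:322,0]-10,0,None).sum(0)
        o.append((w*np.arange(308,322)).sum()/w.sum())
    print(o,o[0]-o[1])
H=[.5506,-.1287,.294];print('px/mm',(proj('side',place(H,(.07,0,.05)))-proj('side',place(H,(.075,0,.05))))/5)
E
```

```text
[np.float64(314.751677852349), np.float64(316.0642201834862)] -1.3125423311371947
[np.float64(313.80555555555554), np.float64(316.50931677018633)] -2.703761214630788
px/mm [0.44692683 0.01895344]
```

```bash
python3 - <<'E'
from h import *
a=cv2.imread('pics/side0.png').astype(float);b=cv2.imread('pics/z_side.png').astype(float)
for r in (219,220,228,229,230):
    print(r,[np.round((im[r,309:320,2]-im[r,309:320,0])).astype(int).tolist() for im in(a,b)])
E
```

```text
219 [[3, 4, 3, 4, 12, 38, 46, 18, 4, 3, 3], [2, 3, 3, 11, 37, 54, 43, 37, 38, 39, 37]]
220 [[3, 3, 3, 5, 16, 44, 44, 16, 5, 3, 4], [4, 3, 5, 16, 47, 66, 66, 66, 65, 65, 64]]
228 [[4, 4, 4, 8, 22, 35, 23, 11, 4, 3, 3], [4, 4, 7, 22, 37, 46, 48, 49, 50, 50, 50]]
229 [[5, 4, 4, 8, 23, 33, 19, 8, 4, 3, 3], [4, 4, 7, 20, 35, 38, 41, 42, 43, 43, 44]]
230 [[4, 3, 4, 8, 22, 32, 15, 6, 4, 4, 3], [3, 3, 6, 17, 32, 31, 29, 31, 33, 34, 34]]
```

```bash
python3 -c "
from station import bot
print(bot.close_job(), bot.sense()['t'])"
```

```text
the job is handed in; nothing more can be done
the job is handed in; nothing more can be done
```

The thick fuse is home in both clips of the large black holder and presses the contact plate in by a little over 2 mm. I handed the job in at about 26.5 s of the 72 s allowed.

- **Pressing in:** I pressed it straight down about 16 mm short of the seat point, clear of the plate. The push was about 10 N at most. It snapped in and stopped at an axis height of 44.1 mm. I confirmed that with a light press of about 9 N.
- **Sliding:** Sliding took about 8.5 to 9 N. The plate touched with the tool 0.3 mm short of the seat point, and I pushed on to about +2.0 mm. The side force peaked near 14.6 N.
- **Release:** I eased the load off, opened the fingers and lifted straight up.

**Last checks:**
- **Plate travel:** The tool position gives about 2.3 mm and the camera about 2.1 to 2.3 mm, against the 5 mm at which it bottoms out. My first camera calculation gave a useless figure because brass from the fuse cap mixed into it, so I read the plate's edge directly.
- **Sideways alignment:** My first position estimate was off by 1 to 2 mm. I corrected it from the top view and the measured side force before pressing.
- **At release:** The tool sprang about 1 mm when the fingers opened. The pictures before and after showed no movement of the fuse or the plate.
- **Everything else:** The final side view shows the thin fuse, stand, phone, screwdriver, reel and the smaller holders where they were, with the arm clear of everything.

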